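# Click a new felt glide onto a footstool leg

## Robot

A 6-joint arm with a two-finger parallel gripper is mounted at the origin on the work surface. World frame = base frame: x ahead of the robot, y to its left, z up, the work surface at z = 0. Lengths are in mm, angles in rad, forces in N, time in s.
With the tool pointing down it reaches from about 350 to 975 mm from the base axis. Payload 4.9 kg.
Tool frame: the origin (TCP) lies at the very end of the fingers, on their centre line; the grasp point (between the pads) lies 19 mm behind it; z points along the fingers, y is the direction in which the jaws open and shut (so a half turn about z gives the same grasp; the last joint's range is limited). The gripper opens to 85 mm and grips with 20 to 120 N. Pads are 22 mm wide; open, the fingers measure 114 mm over their backs; the gripper's body (76 mm by 85 mm) begins 54 mm behind the grasp point. The pads swing forward as they close: fully open they stand 13 mm farther back than shut.
Start: joints at [-1.452, 0.053, 1.613, -0, 1.476, -0.119], TCP at [147.224, -607.393, 231.304] pointing down, gripper open.
Joint ranges: [-3.01, 3.01], [-1.01, 2.22], [0.06, 2.58], [-1.02, 4.17], [0.09, 2.62], [-3.14, 3.14]. Speed limits (rad/s): [2.57, 2.57, 3.14, 3.14, 3.14, 3.14].

## Interface

Orientations are given as a unit quaternion [w, x, y, z].
In Python, from bench import ctrl, viewer, models gives the robot as it stands. The module is installed in compiled form; this text tells all that it offers.
- The arm moves only by the tool arm_command, never from a script. Its argument "rows" is one flat list of numbers, 5 for each row, row after row: the opening, from -1 (shut) to 1 (fully open), so that 0 is half open, then the shift along the tool's x, y, z in mm, then the turn about the tool's z in degrees. A call has 1 to 8 rows; each row is the pose to reach, as a shift and turn from the pose measured when the call began, along the tool's axes at that moment; what a row does not reach only later rows make up. A row lasts 1/10 s, in which the tool goes at most 50 mm and 8.59 degrees, less where a joint would pass 70% of its speed; a pose out of reach is approached as far as the arm can. A call with a gripper value outside its range is refused whole. The fingers move at their own pace and stop on an object; the grip force is fixed at half the most. Time passes only in rows, so rows that repeat a pose let the fingers close. It gives the time, the measured TCP pose, the force and the opening at its end, in the units of the state.
- ctrl.sense(): the state, without advancing time (a new reading comes with each control period).
- viewer.snapshot(name): name is "scene" or "top" or "wrist"; returns a dict with "pixels" (400x640x3 uint8, red, green, blue), "range_z" (400x640 float32, mm along the optical axis (not along the pixel's ray), 0 where there is no reading), "fx", "fy", "cx", "cy" (pixels), "camera_from_world" (4x4, takes a point from world to camera coordinates); the wrist camera has in their place "mount" (4x4, takes a point from camera to tool coordinates, whose origin is the TCP and whose axes are the flange's). Camera axes: x right, y up, looking along -z (the intrinsics and any distortion apply to the point x, -y, -z); pixel columns grow to the right and rows downward; lengths in mm; the calibration is good to about 2 mm. A picture is of the moment at which its call begins: read the wrist's pose just before it.
- ctrl.hand_in(): hands the job in, once; it reports no verdict.
Trained networks look in a picture, given as the dict that the camera call returned (one of the last four; its "shot" number tells which), for a name from the list of things; names that differ only in an ending like _2 or _b are one class to them, and where a whole thing is asked for, a point or a joint stands for the part that bears it (a point fixed in the world has none). Each returns a list of dicts, best first, with "confidence" (0 to 1); they miss things now and then, are a little off and sometimes report something else, mostly with a low value. They report only what shows in the picture. A call takes as long as a camera call. They do not tell look-alikes from the thing itself.
- models.search_frame(query, picture): "point" ([x, y, z] in mm, in world coordinates, good to about 4 mm: the middle of the surface that is visible of it).
- models.trace(query, picture): "mask" (400x640 bool, what is visible of it).
- models.tip_of(query, picture): "point" ([x, y, z] in mm, in world coordinates, good to about 4 mm: a listed point, or the origin of a listed thing).
The state is a dict: "time": time; "joint_pos": joint angles; "joint_velocities": joint speeds; "joint_efforts": joint torques, N m; "eef_pos": TCP position; "eef_rot": TCP orientation; "contact_force": force on the tool from outside, world axes, zero at the start; "wrist_torque": the same for the moment, N m; "gripper_width": finger opening in mm.
Only numpy, scipy, OpenCV 4.12 (cv2) and the standard library are available. Lean on these libraries where they do the work, as an engineer would, in place of code of your own. Each camera call takes 0.05 s, during which the arm holds its last target. There are 200 camera calls.

## Task

The footstool lies upside down and one leg still shows its bare white plastic stud. Take the new cream-felt glide from the cork mat, set it felt side up over that stud and press it straight down until it clicks and sits fully home, level on its white base; keep pressing firmly after the click and finish like that, still holding it down, not letting go. Leave the dark worn glide on the mat, the wax tin and the screwdriver where they are.

Things in the scene. Friction and masses are not known exactly. Their poses are not given: they have to be found in the camera images.
- glide: the new glide: a round snap cap 36 mm across, 24 mm tall, black plastic shell (lower 19 mm) with cream felt on top (upper 5 mm), 30 g. It starts on the cork mat, felt up, socket down. Origin: centre of its underside (rim), z up through the felt. Socket 16.5 mm deep, 26 mm wide, behind a 3 mm tall lip with a 20 mm opening. Any yaw fits; grip it round the shell
- glide_top (a point): centre of the felt top of the new glide, 24 mm above its origin
- stud (a point): foot of the bare split stud, on the white base disc (34 mm across) on the end of the bare leg: the glide's rim seats here, so its origin ends at this point. Fixed, 198 mm above the table; z up, x and y turn with the stool
- stud_tip (a point): tip of the stud, 15.5 mm above stud. Four springy white prongs, 17 mm across at the tip, bulging to 25 mm at 6 mm above the base. Pressing the glide down: its lip meets them about 11 mm above home, resistance grows to about 8 to 14 N near 6 mm above home, then falls away; for the last 2 mm the prongs snap the glide home (the click) and its rim lands on the hard base
- stool: oak footstool upside down, firmly in place: seat 260 x 360 x 24 mm, origin at the middle of the seat's face on the table, z up. Four legs, 33 mm across at the ends, at x = +-85, y = +-130 mm in its frame; the one at (-85, -130) has the bare stud, the others carry glides up to 222 mm above the table
- mat: cork mat fixed on the table, 220 x 240 x 4 mm, origin at the centre of its underside; the two glides lie on it at least 85 mm apart
- worn_glide: the old worn glide on the mat, to be left: a flat grey disc 36 mm across and 12 mm tall with dark felt; origin at the centre of its underside
- screwdriver: screwdriver lying inside the upturned stool, on the underside of the seat between the legs, about 160 mm long, below the leg ends; to be left alone
- wax_tin: flat round tin of wax with a red lid, 83 mm across, 40 mm tall, on the table beyond the mat, to be left alone; origin at the centre of its underside
Things that resemble listed ones, but are neither listed nor needed, are in the scene too. What is meant by the glide is not orange, and is the larger of those in its own colour.

How it is judged (in metres and radians):
On the way, in this order (a step that is already met when the one before it is completed fails the run):
1. the new glide is lifted off the mat (height (world z) of glide above 0.05 m), for 0.1 s.
2. the new glide has clicked onto the bare stud (z of glide in the frame of stud between -0.003 and 0.002 m and horizontal distance between glide and stud below 0.003 m and angle between the z axis of glide and the z axis of stud, either way round below 0.1 rad), for 0.1 s.
At the end, for the whole second after the job is handed in: the new glide sits on the bare stud, rim within 1.5 mm of the base, centred within 3 mm, upright within 0.08 rad, and the robot's fingers still press it down onto the leg with more than 6 N (z of glide in the frame of stud between -0.003 and 0.0015 m and horizontal distance between glide and stud below 0.003 m and angle between glide's own z axis and vertical below 0.08 rad and contact force between glide and stool above 6 N and contact force between the fingers and glide above 6 N); the arm keeps its last pose, push and grip.
It fails at once if the worn glide, the wax tin or the screwdriver is moved by more than 25 mm (distance of any of worn_glide, screwdriver, wax_tin from where it was at the start of the episode above 0.025 m).
It also fails if it takes over 32 s, if anything falls off the work surface, if the arm or the gripper's body presses on something with over 40 N, if the wrist force passes 120 N, or if a joint passes its speed limit or range.

## Working session

There is one attempt and no reset: what is moved stays moved. The work goes in short steps, Python scripts to look and compute and a tool call to move; the robot and the scene stay as the last step left them, time stands still between calls to the robot, and variables do not carry over. Pictures are saved under pics/ and viewed, about 8 in all and at most 12, crops included, and the job is handed in when it is done.

Besides the shell and the picture viewer there is one more tool, called by a JSON object that holds its "fn" and its "kwargs". arm_command: Moves the arm, as the interface text tells. Its arguments: {"type":"object","properties":{"rows":{"type":"array"}},"required":["rows"]}

```bash
mkdir -p pics
cat > h.py <<'E'
import numpy as np, cv2
from bench import ctrl, viewer, models
from scipy.spatial.transform import Rotation as R
def pose():
    s=ctrl.sense(); q=s["eef_rot"]; T=np.eye(4); T[:3,:3]=R.from_quat([q[1],q[2],q[3],q[0]]).as_matrix(); T[:3,3]=s["eef_pos"]; return s,T
def snap(n):
    s,T=pose(); p=viewer.snapshot(n)
    p["W"]=T@p["mount"] if n=="wrist" else np.linalg.inv(p["camera_from_world"])
    return p
def cloud(p):
    v,u=np.mgrid[:400,:640]; z=p["range_z"]
    c=np.stack([(u-p["cx"])/p["fx"]*z,-(v-p["cy"])/p["fy"]*z,-z,np.ones_like(z)],-1)
    w=(c@np.array(p["W"]).T)[...,:3]; w[z==0]=np.nan; return w
def save(p,f,crop=None,sc=1):
    im=p["pixels"][:,:,::-1]
    if crop: a,b,c,d=crop; im=im[b:d,a:c]
    cv2.imwrite("pics/"+f,cv2.resize(im,None,fx=sc,fy=sc))
E
python3 - <<'E'
from h import *
s,T=pose(); print(s); print(T.round(3))
for n in ["top","scene"]:
    p=snap(n); save(p,n+"1.png"); print(n,[k for k in p if k not in("pixels","range_z")])
    if "distortion" in p: print(p["distortion"])
    for q in ["glide","worn_glide","stud","stud_tip","mat","stool"]:
        for f in (models.search_frame,models.tip_of):
            try: print(q,f.__name__,[(np.round(d["point"],0),round(d["confidence"],2)) for d in f(q,p)[:5]])
            except Exception as e: print(q,f.__name__,e)
E
```

```text
{'time': 0.0, 'joint_pos': array([-1.45196298e+00,  5.33635157e-02,  1.61429602e+00,  1.72806952e-05,
        1.47600184e+00, -1.19014984e-01]), 'joint_velocities': array([ 4.09554483e-04,  2.96701771e-04, -7.08930677e-05, -2.59764946e-05,
       -2.26643946e-03,  6.31841294e-04]), 'joint_efforts': array([-2.49617529e-03, -3.93683124e+01, -3.70177853e+01, -1.15689622e-04,
        7.26496830e-03, -3.35349583e-06]), 'eef_pos': array([ 147.1790673 , -606.78153189,  230.05768812]), 'eef_rot': array([-1.03435931e-03,  9.92936418e-01,  1.18643158e-01,  8.69464206e-06]), 'contact_force': array([ 0.04221394, -0.03544615, -0.57577211]), 'wrist_torque': array([0.05602238, 0.00964941, 0.01976437]), 'gripper_width': 85.48667180967811}
[[ 9.72000e-01  2.36000e-01 -0.00000e+00  1.47179e+02]
 [ 2.36000e-01 -9.72000e-01  2.00000e-03 -6.06782e+02]
 [ 0.00000e+00 -2.00000e-03 -1.00000e+00  2.30058e+02]
 [ 0.00000e+00  0.00000e+00  0.00000e+00  1.00000e+00]]
top ['fx', 'fy', 'cx', 'cy', 'camera_from_world', 'shot', 'W']
glide call [(array([ 517., -352.,   31.]), 0.49), (array([ 672., -406.,   23.]), 0.
[... 803 characters left out ...]
), 0.48), (array([ 502., -463.,   14.]), 0.44)]
glide call [(array([ 518., -353.,    4.]), 0.79), (array([ 677., -411.,    2.]), 0.7), (array([ 495., -462.,   -8.]), 0.59)]
worn_glide call [(array([ 496., -236.,   13.]), 0.45)]
worn_glide call [(array([ 490., -238.,    6.]), 0.74), (array([598., 233.,   1.]), 0.5)]
stud call []
stud call [(array([537.,  88., 199.]), 0.76)]
stud_tip call [(array([639., 150.,  53.]), 0.81)]
stud_tip call [(array([538.,  80., 210.]), 0.72)]
mat call [(array([ 511., -296.,    7.]), 0.78)]
mat call [(array([ 496., -288.,    4.]), 0.91), (array([572., 238.,  22.]), 0.18)]
stool call [(array([640., 162.,  58.]), 0.66)]
stool call [(array([596., 232.,  -0.]), 0.61)]
```

View pics/top1.png

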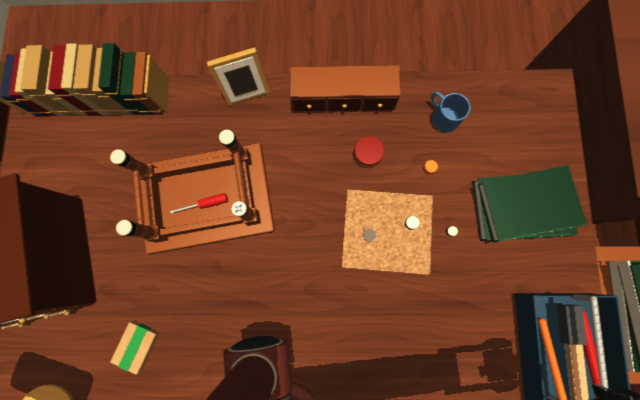

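Run:
```python
from h import *
p=snap("top"); w=cloud(p); im=p["pixels"]
for c in [(519,-355),(677,-412),(497,-460),(488,-236)]:
    m=(np.hypot(w[...,0]-c[0],w[...,1]-c[1])<35)&(w[...,2]>9)
    t=np.nanpercentile(w[...,2][m],90); mm=m&(w[...,2]>t-4)
    v,u=np.nonzero(mm); (x,y),r=cv2.minEnclosingCircle(w[mm][:,:2].astype(np.float32))
    print(c,"top",t.round(1),"mean",w[mm].mean(0).round(1),"circ",round(x,1),round(y,1),round(r,1),"px",u.mean(),v.mean(),len(u),"rgb",np.median(im[mm],0))
# stool region high points
m=(w[...,2]>185)&(w[...,2]<235)&(w[...,1]>0)
n,l,st,ce=cv2.connectedComponentsWithStats(m.astype(np.uint8))
for i in range(1,n):
    if st[i,4]>15:
        q=w[l==i]; print("leg",ce[i].round(),st[i,4],q.mean(0).round(1),np.median(q[:,2]).round(1),"mid",((q.min(0)+q.max(0))/2).round(1))
```

```text
(519, -355) top 29.2 mean [ 520.5 -351.2   27.6] circ 520.4 -350.6 16.9 px 412.1515151515151 221.83838383838383 99 rgb [250. 252. 226.]
(677, -412) top 25.6 mean [ 678.5 -409.7   24.2] circ 678.7 -409.2 17.2 px 430.42857142857144 165.6904761904762 84 rgb [249.  164.   56.5]
(497, -460) top 19.2 mean [ 497.4 -459.8   17.5] circ 497.2 -459.4 12.5 px 451.91803278688525 230.47540983606558 61 rgb [248. 249. 215.]
(488, -236) top 17.5 mean [ 488.8 -233.5   15.9] circ 488.1 -233.9 17.4 px 368.59574468085106 234.09574468085106 94 rgb [160. 134. 107.]
leg [227. 138.] 236 [698.3 112.1 215.8] 220.1 mid [700.6 114.1 205.2]
leg [120. 158.] 276 [653.8 365.8 214.2] 219.5 mid [655.6 369.8 205.5]
leg [ 34. 248.] 1786 [445.7 553.3 207.1] 207.3 mid [447.3 555.9 208.3]
leg [238. 208.] 173 [533.4  83.6 199.4] 197.8 mid [534.5  85.4 200.2]
leg [126. 228.] 293 [488.2 336.1 214.8] 220.1 mid [489.  339.9 205.1]
leg [ 14. 320.] 43 [283.2 577.  205.5] 210.1 mid [283.8 579.1 202. ]
leg [253. 337.] 29 [251.7  36.  225.3] 226.5 mid [251.5  38.  224. ]
```

The top view shows the new cream glide on the mat at px (412,222), about (520,-351) mm. The worn grey glide is at (369,234). Off the mat are two decoys: a small cream cap at (452,231) and an orange one at (431,166). The bare stud is at (238,208), about (533,85,198) mm. I'll move above the glide now.

{"fn": "arm_command", "kwargs": {"rows": [1, 423, -160, 90, 0, 1, 423, -160, 90, 0, 1, 423, -160, 90, 0, 1, 423, -160, 90, 0, 1, 423, -160, 90, 0, 1, 423, -160, 90, 0, 1, 423, -160, 90, 0, 1, 423, -160, 90, 0]}}

```text
time: 2.15
eef_pos: [472.7, -384.7, 153.2]
eef_rot: [0.0, 0.993, 0.119, 0.0]
contact_force: [1.2, -0.7, 0.2]
gripper_width: 85.7
```

{"fn": "arm_command", "kwargs": {"rows": [1, 60, -25, 13, 0, 1, 60, -25, 13, 0, 1, 60, -25, 13, 0, 1, 60, -25, 13, 0]}}

```text
time: 2.55
eef_pos: [524.8, -346.8, 140.2]
eef_rot: [0.001, 0.993, 0.119, -0.0]
contact_force: [-0.5, -0.1, 0.2]
gripper_width: 85.5
```

Run:
```python
from h import *
p=snap("wrist"); save(p,"w1.png"); w=cloud(p); s,T=pose(); print(s["eef_pos"],np.round(p["mount"],3))
m=(np.hypot(w[...,0]-520,w[...,1]+351)<32)&(w[...,2]>22)&(w[...,2]<36)
q=w[m]; print(m.sum(),q.mean(0),cv2.minEnclosingCircle(q[:,:2].astype(np.float32)),np.percentile(q[:,2],[5,50,95]))
c=np.array(cv2.minEnclosingCircle(q[:,:2].astype(np.float32))[0]+(0,)); d=c-T[:3,3]; print("tool shift",T[:3,:3].T@d)
print([(d["point"],d["confidence"]) for d in models.tip_of("glide",p)])
```

```text
[ 524.46635326 -347.31569451  140.54221942] [[ 1.00000e-03  9.56000e-01  2.92000e-01  7.50470e+01]
 [ 1.00000e+00 -0.00000e+00 -1.00000e-03 -8.48000e-01]
 [-1.00000e-03  2.92000e-01 -9.56000e-01 -1.42354e+02]
 [ 0.00000e+00  0.00000e+00  0.00000e+00  1.00000e+00]]
1151 [ 520.87307094 -350.94096709   27.47901931] ((520.2118530273438, -351.318359375), 17.6160945892334) [25.78820153 27.64868561 28.72789784]
tool shift [ -5.08549398   2.70239553 140.54562372]
[([677.6, -408.7, 2.1], 0.9), ([521.7, -354.6, 4.3], 0.84), ([492.3, -462.2, 2.6], 0.72)]
```

View pics/w1.png

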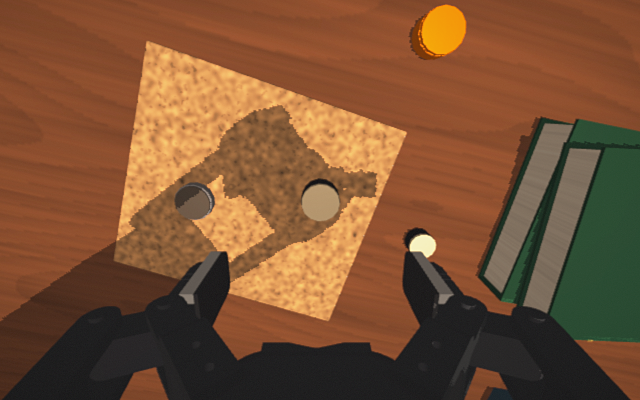

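The wrist view shows the cream glide at (321,201) between the jaws and the worn one at (195,201), well clear. I'll descend and grip.

{"fn": "arm_command", "kwargs": {"rows": [1, -5, 3, 40, 0, 1, -5, 3, 80, 0, 1, -5, 3, 115, 0, 1, -5, 3, 135, 0, 1, -5, 3, 135, 0, 1, -5, 3, 135, 0]}}

```text
time: 3.25
eef_pos: [519.7, -353.1, 6.5]
eef_rot: [0.001, 0.993, 0.117, 0.0]
contact_force: [0.1, -0.5, -0.1]
gripper_width: 85.3
```

{"fn": "arm_command", "kwargs": {"rows": [-1, 0, 0, 0, 0, -1, 0, 0, 0, 0, -1, 0, 0, 0, 0, -1, 0, 0, 0, 0, -1, 0, 0, 0, 0, -1, 0, 0, 0, 0]}}

```text
time: 3.85
eef_pos: [520.7, -354.0, 8.2]
eef_rot: [0.002, 0.993, 0.117, 0.001]
contact_force: [-0.2, -0.6, 6.5]
gripper_width: 34.2
```

{"fn": "arm_command", "kwargs": {"rows": [-1, 0, 0, -50, 0, -1, 0, 0, -100, 0, -1, 0, 0, -150, 0, -1, 0, 0, -200, 0, -1, 0, 0, -235, 0, -1, 12, -45, -240, 0, -1, 24, -90, -240, 0, -1, 24, -90, -240, 0]}}

```text
time: 4.65
eef_pos: [522.6, -255.6, 248.1]
eef_rot: [0.001, 0.993, 0.119, 0.002]
contact_force: [-0.8, 0.1, -0.7]
gripper_width: 34.0
```

Run:
```python
from h import *
s,T=pose(); print(s["eef_pos"],s["gripper_width"],s["contact_force"])
print(T[:3,:3].T@(np.array([534,85,245])-T[:3,3]))
```

```text
[ 522.61701838 -255.60059436  248.07823275] 34.0199891077613 [-0.79274154  0.05472598 -0.68335527]
[  91.73427526 -328.21796173    2.36748888]
```

{"fn": "arm_command", "kwargs": {"rows": [-1, 6, -48, 0, 0, -1, 12, -96, 0, 0, -1, 18, -144, 0, 0, -1, 24, -192, 0, 0, -1, 30, -240, 0, 0, -1, 36, -288, 0, 0, -1, 42, -328, 0, 0, -1, 42, -328, 0, 0]}}

```text
time: 5.45
eef_pos: [484.8, 76.7, 246.8]
eef_rot: [0.001, 0.992, 0.122, 0.001]
contact_force: [0.6, -0.3, 0.0]
gripper_width: 33.5
```

Run:
```python
from h import *
s,T=pose(); print(s["eef_pos"],s["contact_force"])
p=snap("wrist"); save(p,"w2.png"); w=cloud(p); np.savez("w2.npz",w=w,im=p["pixels"],T=T)
for q in ("stud","stud_tip","glide","glide_top"): print(q,[(np.round(d["point"],1),d["confidence"]) for d in models.tip_of(q,p)])
for q in ("stud","glide","stool"):
    for d in models.search_frame(q,p): print(q,np.round(d["point"],1),d["confidence"])
im=p["pixels"].astype(int); m=(np.hypot(w[...,0]-534,w[...,1]-85)<25)&(w[...,2]>190)&(w[...,2]<220)&(im.min(-1)>110)&(im.max(-1)-im.min(-1)<60)
q=w[m]; v,u=np.nonzero(m); print(m.sum(),q.mean(0),cv2.minEnclosingCircle(q[:,:2].astype(np.float32)),u.mean(),v.mean(),u.min(),u.max(),v.min(),v.max())
```

```text
[484.78289048  76.66072512 246.79421495] [ 0.57300818 -0.25136595  0.02740773]
stud [(array([532.4,  86.5, 197.2]), 0.83)]
stud_tip [(array([534.3,  85.3, 209.9]), 0.92)]
glide [(array([483.2,  73.9, 244. ]), 0.74)]
glide_top [(array([483.7,  77.1, 264.1]), 0.97), (array([569.4, 235.4,  23.2]), 0.43)]
glide [488.7  75.2 267.2] 0.69
stool [552.2 224.4  26.7] 0.94
2098 [534.6795515   85.54584466 200.45233169] ((533.9035034179688, 85.2813720703125), 16.90584373474121) 322.20114394661584 149.60676835081028 297 348 124 176
```

View pics/w2.png

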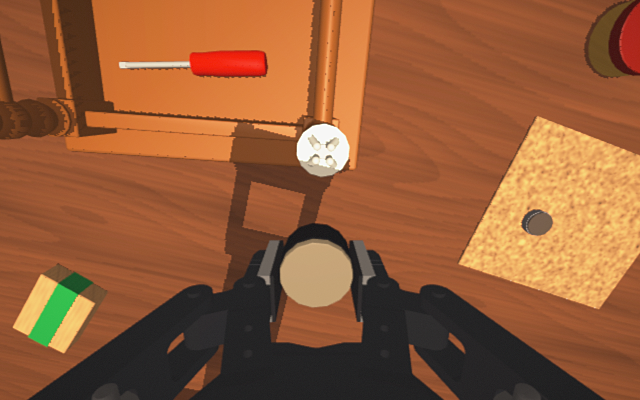

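The stud's white base is at (322,150), centre about (533.9,85.3) mm. The glide is held at (316,272), felt up and looking level. Next I measure its offset in the hand.

Run:
```python
from h import *
f=np.load("w2.npz"); w=f["w"];T=f["T"];im=f["im"].astype(int)
m=np.zeros((400,640),bool); m[235:310,278:358]=1
m&=(w[...,2]>255)&(w[...,2]<280)&(im.min(-1)>90)&(im[...,0]>im[...,2]+25)
n,l,st,ce=cv2.connectedComponentsWithStats(m.astype(np.uint8)); k=1+st[1:,4].argmax(); m=l==k; print(st[k])
q=w[m]; c,r=cv2.minEnclosingCircle(q[:,:2].astype(np.float32)); z=np.median(q[:,2])
A=np.c_[q[:,:2]-c,np.ones(len(q))]; print("plane",np.linalg.lstsq(A,q[:,2],rcond=None)[0])
print("felt circle",c,r,z,"tcp",T[:3,3])
d=np.array([533.9-c[0],85.3-c[1],0]); print("shift",T[:3,:3].T@d, "rim z",z-24)
```

```text
[ 280  242   72   65 3693]
plane [3.17140136e-05 2.01859710e-03 2.66360369e+02]
felt circle (485.1437072753906, 76.77548217773438) 17.875898361206055 266.3648444852331 tcp [484.78289048  76.66072512 246.79421495]
shift [49.36662441  3.57247727  0.13147229] rim z 242.3648444852331
```

{"fn": "arm_command", "kwargs": {"rows": [-1, 25, 2, 0, 0, -1, 49.4, 3.6, 0, 0, -1, 49.4, 3.6, 10, 0, -1, 49.4, 3.6, 20, 0, -1, 49.4, 3.6, 20, 0, -1, 49.4, 3.6, 20, 0]}}

```text
time: 6.45
eef_pos: [533.9, 79.7, 226.5]
eef_rot: [0.001, 0.993, 0.118, 0.001]
contact_force: [0.3, -0.0, 0.2]
gripper_width: 34.0
```

Run:
```python
from h import *
for i in range(3):
    p=snap("wrist"); s,T=pose(); w=cloud(p); im=p["pixels"].astype(int)
    m=np.zeros((400,640),bool); m[235:310,278:358]=1
    m&=(w[...,2]>230)&(w[...,2]<260)&(im.min(-1)>90)&(im[...,0]>im[...,2]+25)
    n,l,st,ce=cv2.connectedComponentsWithStats(m.astype(np.uint8)); m=l==1+st[1:,4].argmax(); q=w[m]
    c,r=cv2.minEnclosingCircle(q[:,:2].astype(np.float32))
    print(s["eef_pos"],s["eef_rot"],c,r,np.median(q[:,2]),T[:3,:3].T@np.array([533.9-c[0],85.3-c[1],0]))
save(p,"w3.png")
```

```text
[534.27898173  79.76697028 227.13359918] [0.00133249 0.99299248 0.11816216 0.00136754] (533.9312744140625, 79.89269256591797) 18.09069061279297 246.03294675658887 [ 1.23854221 -5.26363038 -0.0126566 ]
[534.54661266  79.85963907 227.59333586] [0.0013638  0.99298153 0.11824826 0.00177915] (534.4815063476562, 79.92786407470703) 17.88467788696289 246.68532878330075 [ 0.69635997 -5.35843873 -0.01453202]
[534.73570128  79.88071721 227.83414647] [0.00139039 0.99297973 0.11825938 0.00201017] (534.6539306640625, 80.02300262451172) 17.89769172668457 247.16427508544018 [ 0.50653955 -5.30643908 -0.01531991]
```

{"fn": "arm_command", "kwargs": {"rows": [-1, 0.5, -5.3, 0, 0, -1, 0.5, -5.3, 2, 0, -1, 0.5, -5.3, 4, 0, -1, 0.5, -5.3, 4, 0, -1, 0.5, -5.3, 4, 0, -1, 0.5, -5.3, 4, 0]}}

```text
time: 7.2
eef_pos: [534.0, 85.1, 223.8]
eef_rot: [0.001, 0.993, 0.118, 0.002]
contact_force: [0.9, -0.1, -0.5]
gripper_width: 33.9
```

Run:
```python
from h import *
for i in range(2):
    p=snap("wrist"); s,T=pose(); w=cloud(p); im=p["pixels"].astype(int)
    m=np.zeros((400,640),bool); m[235:310,278:358]=1
    m&=(w[...,2]>230)&(w[...,2]<260)&(im.min(-1)>90)&(im[...,0]>im[...,2]+25)
    n,l,st,ce=cv2.connectedComponentsWithStats(m.astype(np.uint8)); m=l==1+st[1:,4].argmax(); q=w[m]
    c,r=cv2.minEnclosingCircle(q[:,:2].astype(np.float32))
    print(s["eef_pos"],s["contact_force"],c,r,np.median(q[:,2]),T[:3,:3].T@np.array([533.9-c[0],85.3-c[1],0]))
p=snap("scene"); C=np.array(p["camera_from_world"])@[534,85,215,1]
u,v=int(p["cx"]+p["fx"]*C[0]/-C[2]),int(p["cy"]-p["fy"]*C[1]/-C[2]); print(u,v,np.array(p["W"])[:3,3])
a,b=max(u-65,0),max(v-50,0); save(p,"s2.png",(a,b,a+130,b+100),6)
```

```text
[534.01314476  85.09917252 223.80397931] [ 0.44043989 -0.67673075 -0.47969641] (534.2294311523438, 85.24637603759766) 17.92962074279785 243.34631540668641 [-0.30763112 -0.12946495 -0.00152769]
[534.03583555  85.10127641 223.85102155] [-0.90073825 -0.03141657  0.12733   ] (534.1167602539062, 85.00859069824219) 18.06749153137207 243.3650718255505 [-0.14227977 -0.33415299 -0.00162357]
377 135 [1235.45175926 -681.07027359  747.51786537]
```

View pics/s2.png

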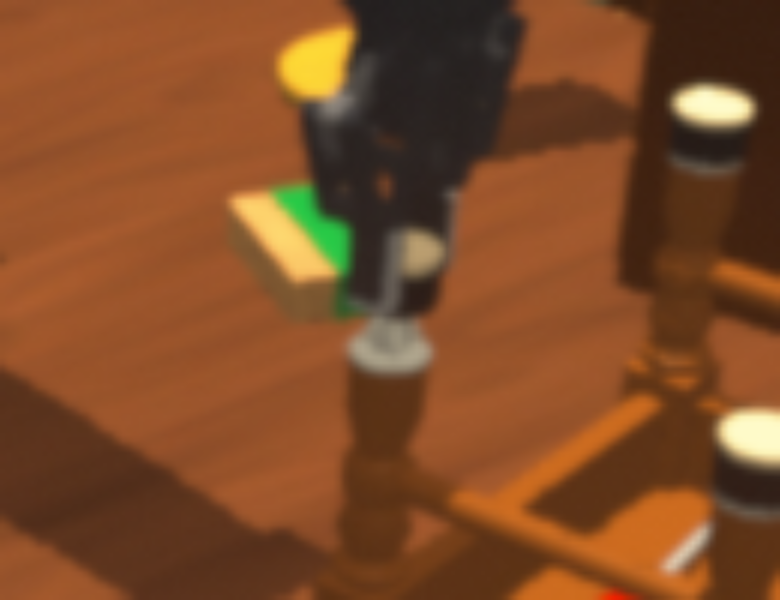

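The scene crop shows the glide squarely above the white stud. The sideways offset there matches the perspective lean on the other legs' glides. I'll press down in stages.

{"fn": "arm_command", "kwargs": {"rows": [-1, -0.1, -0.2, 3, 0, -1, -0.1, -0.2, 6, 0, -1, -0.1, -0.2, 9, 0, -1, -0.1, -0.2, 11, 0, -1, -0.1, -0.2, 12, 0, -1, -0.1, -0.2, 12, 0]}}

```text
time: 7.95
eef_pos: [534.0, 85.0, 211.8]
eef_rot: [0.002, 0.993, 0.118, 0.002]
contact_force: [0.5, -1.3, -0.5]
gripper_width: 33.9
```

{"fn": "arm_command", "kwargs": {"rows": [-1, 0, 0, 2, 0, -1, 0, 0, 4, 0, -1, 0, 0, 6, 0, -1, 0, 0, 7, 0, -1, 0, 0, 8, 0, -1, 0, 0, 9, 0, -1, 0, 0, 10, 0, -1, 0, 0, 10, 0]}}

```text
time: 8.75
eef_pos: [533.8, 85.3, 202.2]
eef_rot: [0.001, 0.993, 0.118, 0.002]
contact_force: [-3.0, 0.6, 2.6]
gripper_width: 34.3
```

```bash
cat > felt.py <<'E'
from h import *
p=snap("wrist"); s,T=pose(); w=cloud(p); im=p["pixels"].astype(int)
m=np.zeros((400,640),bool); m[225:310,278:358]=1
m&=(w[...,2]>205)&(w[...,2]<260)&(im.min(-1)>90)&(im[...,0]>im[...,2]+25)
n,l,st,ce=cv2.connectedComponentsWithStats(m.astype(np.uint8)); m=l==1+st[1:,4].argmax(); q=w[m]
c,r=cv2.minEnclosingCircle(q[:,:2].astype(np.float32))
A=np.c_[q[:,:2]-c,np.ones(len(q))]
print(s["eef_pos"],s["contact_force"],s["gripper_width"],c,r,np.median(q[:,2]),"plane",np.linalg.lstsq(A,q[:,2],rcond=None)[0].round(3))
E
python3 felt.py
```

```text
[533.78095154  85.26803263 202.16477389] [-3.01369809  0.90344697  4.34795568] 34.03301304429256 (534.090576171875, 85.44520568847656) 17.932292938232422 221.77393003894593 plane [-2.00000e-03  1.00000e-03  2.21754e+02]
```

The felt top is at 221.8 mm (home is 222) and level. Now I build up the press.

{"fn": "arm_command", "kwargs": {"rows": [-1, 0, 0, 1, 0, -1, 0, 0, 2, 0, -1, 0, 0, 3, 0, -1, 0, 0, 3, 0, -1, 0, 0, 3, 0]}}

```text
time: 9.3
eef_pos: [533.8, 85.3, 202.1]
eef_rot: [0.002, 0.993, 0.118, 0.002]
contact_force: [-9.2, -1.5, 13.8]
gripper_width: 34.2
```

```bash
python3 felt.py
```

```text
[533.8220099   85.25429423 202.09851359] [-8.91516058 -1.11103576 14.61517518] 34.36049810674109 (533.7425537109375, 85.52889251708984) 18.000534057617188 221.732774355235 plane [-2.00000e-03 -1.00000e-03  2.21721e+02]
```

{"fn": "arm_command", "kwargs": {"rows": [-1, 0, 0, 3, 0, -1, 0, 0, 4.5, 0, -1, 0, 0, 4.5, 0, -1, 0, 0, 4.5, 0, -1, 0, 0, 4.5, 0, -1, 0, 0, 4.5, 0]}}

```text
time: 9.95
eef_pos: [533.9, 85.3, 202.1]
eef_rot: [0.002, 0.993, 0.118, 0.002]
contact_force: [-11.8, -1.6, 19.6]
gripper_width: 34.2
```

```bash
python3 felt.py; python3 felt.py
python3 - <<'E'
from h import *
p=snap("scene"); save(p,"s3.png",(312,85,442,185),6)
E
```

```text
[533.8811102   85.24829519 202.10764902] [-10.8001325   -0.56072505  19.70252665] 33.775921211358195 (533.8069458007812, 85.29197692871094) 18.08843421936035 221.72215938751827 plane [-4.00000e-03 -2.00000e-03  2.21728e+02]
[533.86911541  85.26484868 202.09654371] [-12.9709844   -1.02284777  20.01763418] 34.11712217831599 (534.043212890625, 85.35245513916016) 18.116395950317383 221.75060133530434 plane [-4.00000e-03  1.00000e-03  2.21755e+02]
```

View pics/s3.png

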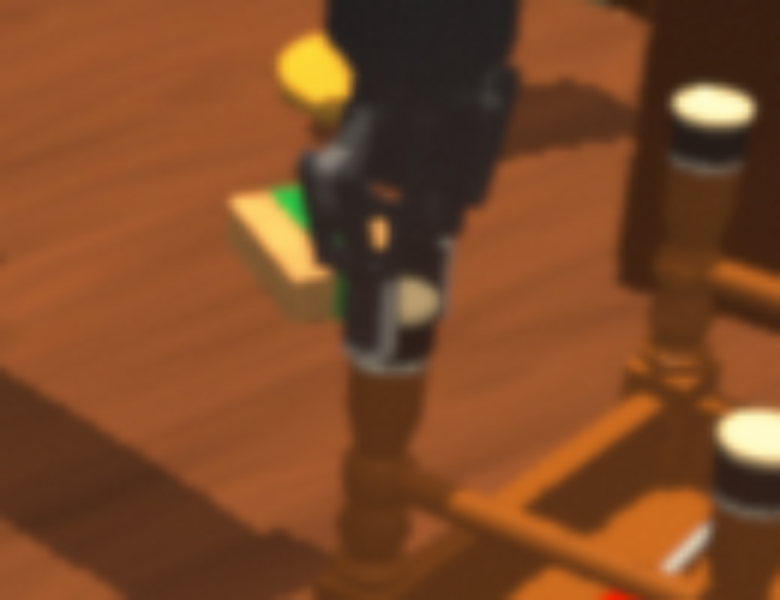

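The crop at about (390,360) shows the glide flush on the white base, level and like the finished legs. The arm is pressing with a steady 20 N, so I'm handing in.

```bash
python3 -c "
from h import *
print(ctrl.hand_in()); s=ctrl.sense(); print(s['time'],s['contact_force'],s['eef_pos'])"
```

```text
the job is handed in; nothing more can be done
None
the job is handed in; nothing more can be done
```

The new cream-felt glide is on the bare stud, and I handed the job in with the gripper still holding it and pressing down at about 20 N. It took about 10 s of the 32 s allowed.

Last checks before handing in:
- **Seating:** the felt top measured 221.7 mm, against 222 mm for fully home. It did not sink when I raised the push from about 4 to 20 N. The close-up shows the rim flush on the white base.
- **Centring and tilt:** the glide is centred within about 0.3 mm of my stud estimate and tilted less than 0.01 rad.
- **Click:** I inferred it from the final height and the hard stop, as the force readings were too sparse to show the snap itself.
- **Side force:** about 12 N built up while pressing, with no sideways shift of the glide.
- **Things to leave alone:** the arm and glide stayed clear of the worn glide, wax tin and screwdriver throughout. I did not re-measure their positions at the end.

One correction along the way: the first approach stopped about 5 mm off in y. I measured that and fixed it before lowering the glide.

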